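Find the tired microscope foot and push its tag down

ROBOT

A 7-joint arm with a two-finger parallel gripper is mounted at the origin on a cart in front of the work surface, level with it; the furniture and walls round the work are solid. World frame = base frame: x ahead of the robot, y to its left, z up, the work surface at z = 0. Lengths are in m, angles in rad, forces in N, time in s.
With the tool pointing down it reaches from about 0.425 to 1.025 m from the base axis. Payload 9.4 kg.
Tool frame: the origin (TCP) lies on the mounting face of the last link; the fingertips stand 186 mm ahead of it and the grasp point (between the pads) lies 167 mm ahead of it (env.tip_reach is the z of the fingertips in the tool frame, in m); z points along the fingers, y is the line along which they close (so a half turn about z gives the same grasp; the last joint's range is limited). The gripper opens to 93 mm and grips with 3 to 60 N. Pads are 15 mm wide; open, the fingers measure 128 mm over their backs; the gripper's body (75 mm by 188 mm) begins 65 mm behind the grasp point.
Start: joints at [-1.341, 0.599, -0.003, 1.599, 0.002, 0.943, -0.08], TCP at [0.219, 0.691, 0.405] pointing down, gripper open.
Joint ranges: [-2.57, 2.57], [-0.35, 1.97], [-1.29, 1.29], [0.11, 2.56], [-1.05, 4.19], [0.11, 1.86], [-2.63, 2.63]. Speed limits (rad/s): [2.22, 2.22, 3.01, 3.01, 3.14, 3.14, 3.14].

INTERFACE

Orientations are given as a unit quaternion [x, y, z, w].
In Python, from station import env gives the robot as it stands.
- The arm moves only by the tool jog_arm, never from a script. Its argument "increments" is one flat list of numbers, 7 for each row, row after row: the opening in per cent of the stroke, from 0 (shut) to 100 (fully open), then the shift along the world's x, y, z in mm, then the turn, a rotation vector about the world's x, y, z in units of 6 degrees (1.0 is 6 degrees). In form: [grip, x, y, z, wx, wy, wz, grip, x, y, z, wx, wy, wz, ...]. A call has exactly 8 rows; each row shifts and turns the commanded pose from where the row before left it; what a row does not reach is not made up. A row lasts 1/10 s, in which the tool goes at most 50 mm and 8.59 degrees, less where a joint would pass 70% of its speed; a pose out of reach is approached as far as the arm can. A call is refused whole if a number of a shift passes 50 or a number of a turn 1, either way. A call with a gripper value outside its range is refused whole. The fingers move at their own pace and stop on an object; "grip_force" is the grip in N (left out, the last holds). Time passes only in rows, so rows that do not move let the fingers close, or fill a call up. It gives the time, the measured TCP pose, the force, the opening and the grip force at its end, in the units of the state.
- env.get_obs(): the state, without advancing time (a new reading comes with each control period).
- env.grab_frame(name): name is "side" or "top"; returns (picture, depth): 400x640x3 uint8, red, green, blue; 400x640 float32, m along the optical axis (not along the pixel's ray), 0 where there is no reading.
- env.camera_model(name): a dict with "fx", "fy", "cx", "cy" (pixels), "rvec" (rotation vector, rad) and "tvec" (3), from world to camera coordinates, as OpenCV has them. Camera axes: x right, y down, z forward; pixel columns grow to the right and rows downward; lengths in m; the calibration is good to about 2 mm. A picture is of the moment at which its call begins. camera_model takes no time and is no camera call.
- env.hand_in(): hands the job in; it is judged then, once.
Trained networks look in the newest picture that a camera, given by its name, has taken for a name from the list of things; names that differ only in an ending like _2 or _b are one class to them, and where a whole thing is asked for, a point or a joint stands for the part that bears it (a point fixed in the world has none). Each returns a list of dicts, best first, with "p" (0 to 1); they miss things now and then, are a little off and sometimes report something else, mostly with a low value. They report only what shows in the picture. A call takes as long as a camera call.
- env.boxes_of(camera, name): "rect" ([left, top, right, bottom] in pixels, round what is visible of it).
- env.regions_of(camera, name): "pixels" (400x640 bool, what is visible of it) and "rect" ([left, top, right, bottom] in pixels, round what is visible of it).
The state is a dict: "clock": time; "joint_pos": joint angles; "qd": joint speeds; "joint_efforts": joint torques, N m; "tcp_pos": TCP position; "ee_rot": TCP orientation; "force": force on the tool from outside, world axes, zero at the start; "moment": the same for the moment, N m; "width": finger opening in m; "grasp_force": force on a finger pad.
Only numpy, scipy, OpenCV 4.12 (cv2) and the standard library are available. Lean on these libraries where they do the work, as an engineer would, in place of code of your own. Each camera call takes 0.05 s, during which the arm holds its last target. There are 200 camera calls.

TASK

Three sprung microscope feet that look alike stand side by side on the bench, each with a round black pad and, on the robot's side of it, a red tag. To find the one with the tired spring, press each black pad down about a centimetre with the fingertips and let it come up again, one at a time from the left to the right as the robot sees them; then push the red tag of the softest foot fully down, leaving the other two tags up. Lift nothing, do not shove the feet out of place, and leave the other things on the bench where they are.

Things in the scene. Friction and masses are not known exactly. Their poses are not given: they have to be found in the camera images.
- foot_a: loose sprung foot, about 1 kg, one of three alike: grey housing 92 wide (y), 40 high, on a thin black mat; origin at its underside (2 above the bench) below the centre of its pad. It reaches 40 along +x, 110 along -x; its tag is 77 along -x. x points away from the robot within 12 degrees, so the tag is on the robot's side. Places of the named feet, and which is soft, change independently
- pad_a_top (a point): centre of the upper face of foot_a's black rubber pad, 44 across, 70 above the bench when up; it goes straight down by up to 16 and springs back up when let go
- pad_a (a joint): how far foot_a's pad is pressed down, m: 0 up (at rest), 0.016 at its stop. Which foot is softest is not told: at 10 mm down the softest pad pushes back with about 4 N, the other two with 10 to 13 N
- tag_a_top (a point): centre of the upper face of foot_a's red tag head, 26 (x) x 34 (y) x 8, 65 above the bench when up and 50 when fully down, where the head rests on the housing
- tag_a (a joint): how far foot_a's tag is pushed down, m: 0 up (all start up), 0.015 fully down; it has no spring, moves against about 2.5 N of friction and stays where it is left. Only the softest foot's tag goes fully down; in the two others a catch stops it about half way (8 mm), and it stays there
- foot_b: loose sprung foot, about 1 kg, one of three alike: grey housing 92 wide (y), 40 high, on a thin black mat; origin at its underside (2 above the bench) below the centre of its pad. It reaches 40 along +x, 110 along -x; its tag is 77 along -x. x points away from the robot within 12 degrees, so the tag is on the robot's side. Places of the named feet, and which is soft, change independently
- pad_b_top (a point): centre of the upper face of foot_b's black rubber pad, 44 across, 70 above the bench when up; it goes straight down by up to 16 and springs back up when let go
- pad_b (a joint): how far foot_b's pad is pressed down, m: 0 up (at rest), 0.016 at its stop. Which foot is softest is not told: at 10 mm down the softest pad pushes back with about 4 N, the other two with 10 to 13 N
- tag_b_top (a point): centre of the upper face of foot_b's red tag head, 26 (x) x 34 (y) x 8, 65 above the bench when up and 50 when fully down, where the head rests on the housing
- tag_b (a joint): how far foot_b's tag is pushed down, m: 0 up (all start up), 0.015 fully down; it has no spring, moves against about 2.5 N of friction and stays where it is left. Only the softest foot's tag goes fully down; in the two others a catch stops it about half way (8 mm), and it stays there
- foot_c: loose sprung foot, about 1 kg, one of three alike: grey housing 92 wide (y), 40 high, on a thin black mat; origin at its underside (2 above the bench) below the centre of its pad. It reaches 40 along +x, 110 along -x; its tag is 77 along -x. x points away from the robot within 12 degrees, so the tag is on the robot's side. Places of the named feet, and which is soft, change independently
- pad_c_top (a point): centre of the upper face of foot_c's black rubber pad, 44 across, 70 above the bench when up; it goes straight down by up to 16 and springs back up when let go
- pad_c (a joint): how far foot_c's pad is pressed down, m: 0 up (at rest), 0.016 at its stop. Which foot is softest is not told: at 10 mm down the softest pad pushes back with about 4 N, the other two with 10 to 13 N
- tag_c_top (a point): centre of the upper face of foot_c's red tag head, 26 (x) x 34 (y) x 8, 65 above the bench when up and 50 when fully down, where the head rests on the housing
- tag_c (a joint): how far foot_c's tag is pushed down, m: 0 up (all start up), 0.015 fully down; it has no spring, moves against about 2.5 N of friction and stays where it is left. Only the softest foot's tag goes fully down; in the two others a catch stops it about half way (8 mm), and it stays there
- dropper: bystander, loose: white dropper bottle, 27 across, 66 high; origin under its centre
- oil: bystander, loose: amber bottle with black cap, 31 across, 62 high; origin under its centre
- petri: bystander, loose: petri dish, 61 across, 15 high; origin under its centre
- marker: bystander, loose: green and white marker lying along its y, 118 long, 16 thick; origin under its centre
- tweezers: bystander, loose: steel tweezers lying along their y, 124 long, 9 high; origin under their centre

How it is judged:
By the outcome, as a careful person would: the job done as asked, in the order asked, and still so for the second after the job is handed in, with the robot touching nothing.
It also fails if it takes over 51 s, if anything falls off the work surface, if the arm or the gripper's body presses on something with over 40 N, if the wrist force passes 120 N, or if a joint passes its speed limit or range.

## Working session

There is one attempt and no reset: what is moved stays moved. The work goes in short steps, Python scripts to look and compute and a tool call to move; the robot and the scene stay as the last step left them, time stands still between calls to the robot, and variables do not carry over. Pictures are saved under pics/ and viewed, at most 10 in all, crops included, and the job is handed in when it is done.

Besides the shell and the picture viewer there is one more tool, called after "Request:" as name(argument=value, ...) on one line, values as JSON. jog_arm: Moves the arm, as the interface text tells. Its arguments: {"type":"object","properties":{"increments":{"type":"array","items":{"type":"number"}},"grip_force":{"type":"number"}},"required":["increments"]}

```bash
mkdir -p pics
cat > h.py <<'E'
import numpy as np, cv2
from station import env
def world(cam,depth,mask):
    m=env.camera_model(cam);R=cv2.Rodrigues(np.array(m["rvec"],float))[0];t=np.array(m["tvec"],float)
    v,u=np.nonzero(mask&(depth>0));z=depth[v,u]
    P=np.stack([(u-m["cx"])/m["fx"]*z,(v-m["cy"])/m["fy"]*z,z],1)
    return (P-t)@R
E
python3 - <<'E'
from h import *
for c in("top","side"):
    im,d=env.grab_frame(c);cv2.imwrite(f"pics/{c}0.png",im[...,::-1])
    for n in("pad_a_top","tag_a_top","foot_a"):
        for r in env.regions_of(c,n):
            P=world(c,d,r["pixels"])
            if len(P)<5: continue
            zt=np.percentile(P[:,2],90);Q=P[abs(P[:,2]-zt)<.005]
            print(c,n,round(r["p"],2),r["rect"],len(P),"ztop",zt.round(4),"mid",((Q.max(0)+Q.min(0))/2).round(4),"mean",Q.mean(0).round(4),"size",np.ptp(Q,axis=0).round(3))
o=env.get_obs();print(o["clock"],o["tcp_pos"],o["ee_rot"],o["force"],env.tip_reach,o["width"])
E
```

```text
top pad_a_top 0.61 [441.0, 177.1, 461.4, 201.9] 349 ztop 0.0714 mid [ 0.5828 -0.24    0.0704] mean [ 0.5829 -0.2394  0.0697] size [0.042 0.042 0.008]
top tag_a_top 0.52 [438.9, 215.6, 460.5, 231.6] 193 ztop 0.0663 mid [ 0.5074 -0.2245  0.0649] mean [ 0.508  -0.2245  0.0645] size [0.029 0.035 0.007]
top tag_a_top 0.42 [308.4, 127.0, 319.8, 144.0] 141 ztop 0.0535 mid [0.7223 0.0584 0.0534] mean [0.7208 0.0583 0.052 ] size [0.015 0.014 0.01 ]
top foot_a 0.8 [420.2, 169.7, 469.7, 237.7] 2919 ztop 0.0676 mid [ 0.5497 -0.2342  0.0676] mean [ 0.5563 -0.2341  0.0676] size [0.109 0.055 0.01 ]
top foot_a 0.72 [322.4, 178.5, 370.0, 251.2] 2745 ztop 0.0682 mid [ 0.5374 -0.006   0.0682] mean [ 0.5474 -0.0064  0.0682] size [0.111 0.049 0.01 ]
top foot_a 0.69 [222.1, 168.0, 269.1, 237.5] 2761 ztop 0.0674 mid [0.572  0.2262 0.0674] mean [0.5777 0.2257 0.0677] size [0.111 0.042 0.01 ]
side pad_a_top 0.65 [391.5, 282.5, 419.9, 309.3] 667 ztop 0.0708 mid [ 0.5847 -0.24    0.0691] mean [ 0.583  -0.242   0.0698] size [0.044 0.044 0.006]
side pad_a_top 0.21 [351.1, 293.2, 371.6, 311.6] 297 ztop 0.066 mid 
[... 290 characters left out ...]
0632 mid [0.5718 0.223  0.0633] mean [0.5564 0.2181 0.064 ] size [0.108 0.035 0.01 ]
side foot_a 0.71 [252.1, 287.4, 268.7, 334.2] 193 ztop 0.0091 mid [ 0.3715 -0.1138  0.0077] mean [ 0.3723 -0.1137  0.0077] size [0.014 0.097 0.007]
side foot_a 0.66 [277.6, 213.1, 361.9, 268.7] 3267 ztop 0.0647 mid [ 0.5384 -0.0069  0.0647] mean [ 0.529  -0.0089  0.0657] size [0.111 0.05  0.01 ]
side foot_a 0.65 [333.4, 280.7, 438.4, 355.8] 5596 ztop 0.0651 mid [ 0.5503 -0.2341  0.0652] mean [ 0.5452 -0.2359  0.0664] size [0.113 0.056 0.01 ]
0.4 [0.21894733 0.69112934 0.40458664] [ 1.52778337e-01  9.88260476e-01 -1.09268163e-04  1.78107655e-05] [ 0.79751375  0.25430473 -0.10713499] 0.1861 0.09295608034072261
```

```bash
cat > m.py <<'E'
from h import *
def feet(c):
    im,d=env.grab_frame(c);im=im.astype(int)
    red=(im[...,0]>110)&(im[...,1]<80)&(im[...,2]<80)
    ok=np.ones(d.shape,bool);P=world(c,d,d>0);Z=np.zeros(d.shape);X=Z.copy();Y=Z.copy()
    X[d>0],Y[d>0],Z[d>0]=P.T
    n,l=cv2.connectedComponents(red.astype(np.uint8))
    for i in range(1,n):
        M=(l==i)&(Z>.044)&(d>0)
        if M.sum()<60: continue
        zt=np.median(Z[M]);M&=abs(Z-zt)<.004
        x,y=X[M],Y[M];print(c,"tag",(x.max()+x.min()).round(4)/2,(y.max()+y.min()).round(4)/2,"mean",x.mean().round(4),y.mean().round(4),"z",zt.round(4),np.ptp(x).round(3),np.ptp(y).round(3))
        N=(Z>.05)&(Z<.08)&~red&(abs(X-x.mean()-.077)<.035)&(abs(Y-y.mean())<.045)&(im.max(2)<90)
        if N.sum()<50: continue
        zt=np.median(Z[N]);N&=abs(Z-zt)<.004
        x,y=X[N],Y[N];print(c,"  pad",(x.max()+x.min()).round(4)/2,(y.max()+y.min()).round(4)/2,"mean",x.mean().round(4),y.mean().round(4),"z",zt.round(4),np.ptp(x).round(3),np.ptp(y).round(3))
if __name__=="__main__":
    feet("top");feet("side")
E
python3 m.py
```

```text
top tag 0.94375 0.04355 mean 0.9415 0.0437 z 0.1567 0.033 0.034
top tag 0.52955 0.22565 mean 0.5299 0.2254 z 0.0645 0.026 0.032
top   pad 0.6066 0.22675 mean 0.6069 0.2266 z 0.0697 0.041 0.041
top tag 0.5086 -0.22315 mean 0.5086 -0.2237 z 0.0647 0.027 0.033
top   pad 0.58405 -0.23895 mean 0.5836 -0.2388 z 0.0693 0.04 0.04
top tag 0.4961 0.00165 mean 0.4981 0.0018 z 0.0647 0.025 0.033
top   pad 0.57305 -0.00835 mean 0.5726 -0.0087 z 0.0697 0.04 0.039
side tag 0.9392 0.0377 mean 0.9359 0.0346 z 0.1516 0.026 0.026
side tag 0.53145 0.22455 mean 0.5303 0.2225 z 0.0649 0.027 0.036
side   pad 0.60785 0.22595 mean 0.6068 0.2238 z 0.0699 0.042 0.044
side tag 0.49575 -0.0004 mean 0.495 -0.002 z 0.0648 0.026 0.037
side   pad 0.57245 -0.0093 mean 0.5711 -0.0117 z 0.0697 0.043 0.044
side tag 0.5072 -0.2269 mean 0.5071 -0.2283 z 0.0647 0.027 0.032
side   pad 0.58265 -0.23975 mean 0.582 -0.2421 z 0.0697 0.04 0.044
```

View pics/top0.png

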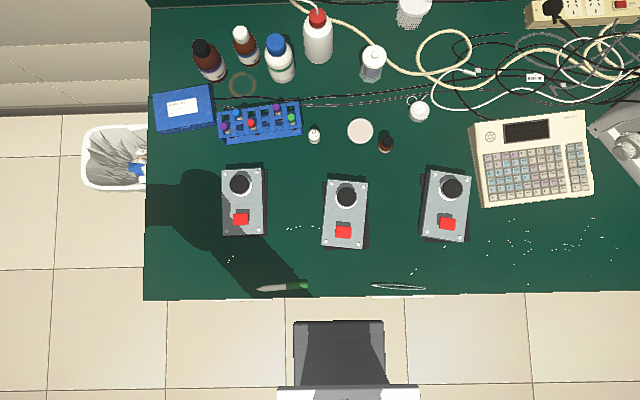

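View pics/side0.png

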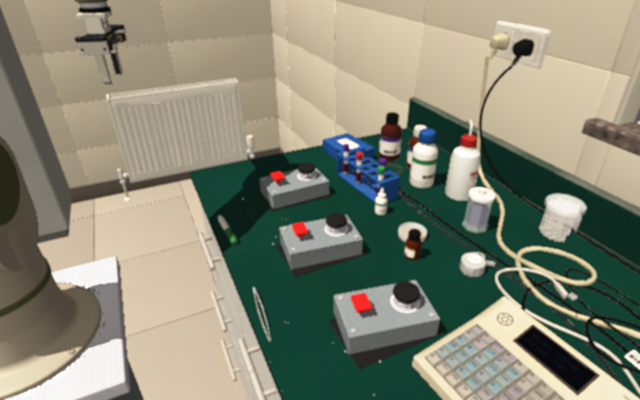

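Request:
jog_arm(increments=[0, 24, -29, 0, 0, 0, 0.2, 0, 24, -29, 0, 0, 0, 0.2, 0, 24, -29, 0, 0, 0, 0.2, 0, 24, -29, 0, 0, 0, 0.2, 0, 24, -29, 0, 0, 0, 0.2, 0, 24, -29, 0, 0, 0, 0.2, 0, 24, -29, 0, 0, 0, 0.2, 0, 24, -29, 0, 0, 0, 0.2], grip_force=10)

```text
clock: 1.3
tcp_pos: [0.4118, 0.4579, 0.4049]
ee_rot: [0.069, 0.998, 0.0, 0.0]
force: [0.2, -0.9, -0.1]
width: 0.0342
grasp_force: 0.0
```

Request:
jog_arm(increments=[0, 24, -29, -10, 0, 0, 0.2, 0, 24, -29, -10, 0, 0, 0.2, 0, 24, -29, -10, 0, 0, 0.2, 0, 24, -29, -10, 0, 0, 0.2, 0, 24, -29, -10, 0, 0, 0.2, 0, 24, -29, -20, 0, 0, 0.2, 0, 24, -29, -20, 0, 0, 0.1, 0, 20, -29, -20, 0, 0, 0])

```text
clock: 2.1
tcp_pos: [0.6002, 0.2258, 0.2942]
ee_rot: [0.002, 1.0, 0.0, 0.001]
force: [0.6, -0.2, 0.3]
width: 0.0004
grasp_force: 0.0
```

Request:
jog_arm(increments=[0, 6, 0, -12, 0, 0, 0, 0, 0, 0, -12, 0, 0, 0, 0, 0, 0, -10, 0, 0, 0, 0, 0, 0, -4, 0, 0, 0, 0, 0, 0, -4, 0, 0, 0, 0, 0, 0, -4, 0, 0, 0, 0, 0, 0, -2, 0, 0, 0, 0, 0, 0, 0, 0, 0, 0])

```text
clock: 2.9
tcp_pos: [0.6047, 0.2279, 0.247]
ee_rot: [0.001, 1.0, 0.0, 0.0]
force: [-3.6, 2.2, 4.4]
width: 0.0006
grasp_force: 1.9
```

Request:
jog_arm(increments=[0, 0, 0, 0, 0, 0, 0, 0, 0, 0, 0, 0, 0, 0, 0, 0, 0, 0, 0, 0, 0, 0, 0, 0, 0, 0, 0, 0, 0, 0, 0, 0, 0, 0, 0, 0, 0, 0, 0, 0, 0, 0, 0, 0, 0, 0, 0, 0, 0, 0, 0, 0, 0, 0, 0, 0])

```text
clock: 3.7
tcp_pos: [0.6052, 0.2272, 0.2468]
ee_rot: [0.002, 1.0, 0.0, 0.0]
force: [0.0, 3.3, 3.5]
width: 0.0007
grasp_force: 1.9
```

Request:
jog_arm(increments=[0, 0, 0, 4, 0, 0, 0, 0, 0, 0, 6, 0, 0, 0, 0, 0, 0, 10, 0, 0, 0, 0, 0, 0, 12, 0, 0, 0, 0, 0, 0, 12, 0, 0, 0, 0, 0, 0, 0, 0, 0, 0, 0, 0, 0, 0, 0, 0, 0, 0, 0, 0, 0, 0, 0, 0])

```text
clock: 4.5
tcp_pos: [0.6048, 0.227, 0.2904]
ee_rot: [0.002, 1.0, -0.0, -0.0]
force: [0.5, -0.0, 0.1]
width: 0.0006
grasp_force: 0.0
```

Request:
jog_arm(increments=[0, -4, -20, 0, 0, 0, 0, 0, -4, -32, 0, 0, 0, 0, 0, -4, -36, 0, 0, 0, 0, 0, -4, -36, 0, 0, 0, 0, 0, -4, -36, 0, 0, 0, 0, 0, -4, -36, 0, 0, 0, 0, 0, -4, -30, 0, 0, 0, 0, 0, -4, -10, 0, 0, 0, 0])

```text
clock: 5.3
tcp_pos: [0.5718, -0.0136, 0.2903]
ee_rot: [0.004, 1.0, -0.001, -0.001]
force: [-1.5, 0.1, -0.2]
width: 0.0003
grasp_force: 0.0
```

```bash
python3 -c "
from m import *
feet('top');feet('side');o=env.get_obs();print(o['tcp_pos'],o['force'])"
```

```text
top tag 0.9432 0.0436 mean 0.942 0.044 z 0.1561 0.036 0.034
top tag 0.53035 0.2255 mean 0.5303 0.2251 z 0.0647 0.025 0.032
top   pad 0.6067 0.22655 mean 0.6069 0.2268 z 0.0695 0.041 0.04
top tag 0.49505 0.00055 mean 0.4957 0.0003 z 0.0646 0.027 0.035
side tag 0.93815 0.0392 mean 0.9351 0.0352 z 0.1513 0.023 0.028
side tag 0.5297 0.22425 mean 0.5284 0.2233 z 0.0649 0.025 0.037
side   pad 0.60785 0.22635 mean 0.6067 0.2237 z 0.0698 0.043 0.044
side tag 0.4953 -0.0 mean 0.4948 -0.0029 z 0.0646 0.024 0.034
side   pad 0.57285 -0.00995 mean 0.5714 -0.012 z 0.0697 0.042 0.043
side tag 0.5073 -0.22665 mean 0.507 -0.2284 z 0.0647 0.027 0.033
side   pad 0.5827 -0.2403 mean 0.582 -0.2421 z 0.0697 0.04 0.043
[ 0.57200205 -0.01104417  0.29042427] [-0.17774873  0.64741628  0.17606232]
```

Left foot unmoved, pad back up. Now the middle one (TCP z 0.290 → 0.246).

Request:
jog_arm(increments=[0, 1, 2, -12, 0, 0, 0, 0, 0, 0, -12, 0, 0, 0, 0, 0, 0, -6, 0, 0, 0, 0, 0, 0, -4, 0, 0, 0, 0, 0, 0, -4, 0, 0, 0, 0, 0, 0, -4, 0, 0, 0, 0, 0, 0, -2, 0, 0, 0, 0, 0, 0, 0, 0, 0, 0])

```text
clock: 6.2
tcp_pos: [0.5736, -0.0058, 0.2471]
ee_rot: [0.001, 1.0, 0.0, -0.0]
force: [-4.5, 2.9, 11.3]
width: 0.0002
grasp_force: 5.8
```

Request:
jog_arm(increments=[0, 0, 0, 0, 0, 0, 0, 0, 0, 0, 0, 0, 0, 0, 0, 0, 0, 0, 0, 0, 0, 0, 0, 0, 0, 0, 0, 0, 0, 0, 0, 0, 0, 0, 0, 0, 0, 0, 0, 0, 0, 0, 0, 0, 0, 0, 0, 0, 0, 0, 0, 0, 0, 0, 0, 0])

```text
clock: 7.0
tcp_pos: [0.5736, -0.0058, 0.2474]
ee_rot: [0.001, 1.0, 0.0, -0.0]
force: [-4.8, 3.7, 10.7]
width: 0.0003
grasp_force: 5.6
```

Request:
jog_arm(increments=[0, 0, 0, 4, 0, 0, 0, 0, 0, 0, 6, 0, 0, 0, 0, 0, 0, 10, 0, 0, 0, 0, 0, 0, 12, 0, 0, 0, 0, 0, 0, 12, 0, 0, 0, 0, 0, 0, 0, 0, 0, 0, 0, 0, 0, 0, 0, 0, 0, 0, 0, 0, 0, 0, 0, 0])

```text
clock: 7.8
tcp_pos: [0.5738, -0.0069, 0.2905]
ee_rot: [0.002, 1.0, -0.0, -0.0]
force: [0.1, -0.4, -0.2]
width: 0.0
grasp_force: 0.0
```

Request:
jog_arm(increments=[0, 0, -20, 0, 0, 0, 0, 0, 2, -32, 0, 0, 0, 0, 0, 2, -36, 0, 0, 0, 0, 0, 2, -36, 0, 0, 0, 0, 0, 2, -36, 0, 0, 0, 0, 0, 2, -36, 0, 0, 0, 0, 0, 0, -26, 0, 0, 0, 0, 0, 0, -10, 0, 0, 0, 0])

```text
clock: 8.6
tcp_pos: [0.5832, -0.2421, 0.29]
ee_rot: [0.003, 1.0, -0.0, -0.001]
force: [-0.8, -0.4, 0.4]
width: 0.0004
grasp_force: 0.0
```

```bash
python3 -c "
from m import *
feet('top');feet('side');o=env.get_obs();print(o['tcp_pos'],o['force'])"
```

```text
top tag 0.94265 0.0436 mean 0.9428 0.0448 z 0.1552 0.036 0.034
top tag 0.5305 0.22555 mean 0.5309 0.2259 z 0.0645 0.025 0.032
top   pad 0.6067 0.22625 mean 0.6069 0.2267 z 0.0698 0.041 0.041
top tag 0.5085 -0.22365 mean 0.5087 -0.224 z 0.0645 0.027 0.034
top   pad 0.58395 -0.2392 mean 0.5857 -0.2381 z 0.0695 0.04 0.024
side tag 0.93805 0.04 mean 0.9348 0.0359 z 0.1517 0.022 0.031
side tag 0.52945 0.22555 mean 0.5287 0.2227 z 0.0648 0.024 0.037
side   pad 0.60795 0.22615 mean 0.6067 0.2242 z 0.07 0.041 0.042
side tag 0.4957 0.00025 mean 0.4951 -0.0021 z 0.0649 0.026 0.035
side   pad 0.57305 -0.00935 mean 0.571 -0.0116 z 0.0697 0.042 0.044
side tag 0.50685 -0.2264 mean 0.5068 -0.2283 z 0.0648 0.027 0.034
side   pad 0.5828 -0.24035 mean 0.5823 -0.2422 z 0.0696 0.04 0.043
[ 0.58353603 -0.23999428  0.2901022 ] [0.03148105 0.32996266 0.09172377]
```

Request:
jog_arm(increments=[0, 0, 0, -12, 0, 0, 0, 0, 0, 0, -12, 0, 0, 0, 0, 0, 0, -6, 0, 0, 0, 0, 0, 0, -4, 0, 0, 0, 0, 0, 0, -4, 0, 0, 0, 0, 0, 0, -4, 0, 0, 0, 0, 0, 0, -2, 0, 0, 0, 0, 0, 0, 0, 0, 0, 0])

```text
clock: 9.5
tcp_pos: [0.5839, -0.2379, 0.2471]
ee_rot: [0.001, 1.0, 0.0, -0.0]
force: [-3.0, 5.0, 9.3]
width: 0.0008
grasp_force: 4.7
```

Request:
jog_arm(increments=[0, 0, 0, 0, 0, 0, 0, 0, 0, 0, 0, 0, 0, 0, 0, 0, 0, 0, 0, 0, 0, 0, 0, 0, 0, 0, 0, 0, 0, 0, 0, 0, 0, 0, 0, 0, 0, 0, 0, 0, 0, 0, 0, 0, 0, 0, 0, 0, 0, 0, 0, 0, 0, 0, 0, 0])

```text
clock: 10.3
tcp_pos: [0.5839, -0.2378, 0.2474]
ee_rot: [0.001, 1.0, 0.0, -0.0]
force: [-4.0, 4.3, 8.9]
width: 0.0007
grasp_force: 4.5
```

Request:
jog_arm(increments=[0, 0, 0, 4, 0, 0, 0, 0, 0, 0, 6, 0, 0, 0, 0, 0, 0, 10, 0, 0, 0, 0, 0, 0, 12, 0, 0, 0, 0, 0, 0, 12, 0, 0, 0, 0, 0, 0, 0, 0, 0, 0, 0, 0, 0, 0, 0, 0, 0, 0, 0, 0, 0, 0, 0, 0])

```text
clock: 11.1
tcp_pos: [0.5837, -0.2389, 0.2905]
ee_rot: [0.002, 1.0, 0.0, -0.0]
force: [0.3, 0.3, -0.4]
width: 0.0007
grasp_force: 0.0
```

Request:
jog_arm(increments=[0, -4, 15, 0, 0, 0, 0, 0, -4, 30, 0, 0, 0, 0, 0, -4, 34, 0, 0, 0, 0, 0, -4, 34, 0, 0, 0, 0, 0, -4, 34, 0, 0, 0, 0, 0, -4, 34, 0, 0, 0, 0, 0, -4, 34, 0, 0, 0, 0, 0, -4, 34, 0, 0, 0, 0])

```text
clock: 11.9
tcp_pos: [0.5509, 0.0125, 0.2904]
ee_rot: [0.001, 1.0, 0.0, -0.0]
force: [0.4, 0.6, -0.9]
width: 0.0004
grasp_force: 0.0
```

Request:
jog_arm(increments=[0, -4, 34, 0, 0, 0, 0, 0, -4, 34, 0, 0, 0, 0, 0, -4, 34, 0, 0, 0, 0, 0, -4, 34, 0, 0, 0, 0, 0, -4, 34, 0, 0, 0, 0, 0, -2, 30, 0, 0, 0, 0, 0, 0, 15, 0, 0, 0, 0, 0, 0, 0, 0, 0, 0, 0])

```text
clock: 12.7
tcp_pos: [0.5291, 0.2276, 0.2904]
ee_rot: [-0.0, 1.0, 0.0, -0.0]
force: [0.5, -1.5, 0.4]
width: 0.0003
grasp_force: 0.0
```

```bash
python3 -c "
from m import *
feet('top');feet('side');o=env.get_obs();print(o['tcp_pos'],o['force'])"
```

```text
top tag 0.9431 0.0436 mean 0.9424 0.0437 z 0.1555 0.034 0.034
top tag 0.5084 -0.22365 mean 0.5092 -0.2241 z 0.0643 0.027 0.033
top   pad 0.58395 -0.2387 mean 0.5838 -0.2386 z 0.0696 0.041 0.04
top tag 0.4961 0.00165 mean 0.4967 0.004 z 0.0647 0.025 0.033
top   pad 0.57315 -0.0084 mean 0.5727 -0.0085 z 0.0697 0.041 0.04
side tag 0.9381 0.0385 mean 0.9346 0.0346 z 0.1516 0.021 0.026
side tag 0.53025 0.22445 mean 0.5289 0.2232 z 0.0648 0.024 0.035
side   pad 0.6074 0.22865 mean 0.6066 0.2243 z 0.0697 0.041 0.045
side tag 0.49675 -0.0005 mean 0.4956 -0.0034 z 0.0647 0.028 0.034
side   pad 0.57255 -0.00875 mean 0.5713 -0.0119 z 0.0698 0.041 0.047
side tag 0.50685 -0.2265 mean 0.5069 -0.2283 z 0.0647 0.026 0.034
side   pad 0.5825 -0.23995 mean 0.582 -0.2423 z 0.0697 0.039 0.045
[0.52973511 0.2241816  0.29043041] [-0.18806841 -0.04978232  0.24756454]
```

Request:
jog_arm(increments=[0, 0, 0, -12, 0, 0, 0, 0, 0, 0, -12, 0, 0, 0, 0, 0, 0, -10, 0, 0, 0, 0, 0, 0, -5, 0, 0, 0, 0, 0, 0, -5, 0, 0, 0, 0, 0, 0, -5, 0, 0, 0, 0, 0, 0, -4, 0, 0, 0, 0, 0, 0, 0, 0, 0, 0])

```text
clock: 13.6
tcp_pos: [0.53, 0.2253, 0.2373]
ee_rot: [0.002, 1.0, 0.0, -0.0]
force: [-0.1, -0.0, 0.5]
width: 0.0004
grasp_force: 0.0
```

Request:
jog_arm(increments=[0, 0, 0, -1, 0, 0, 0, 0, 0, 0, -1, 0, 0, 0, 0, 0, 0, -1, 0, 0, 0, 0, 0, 0, 0, 0, 0, 0, 0, 0, 0, 0, 0, 0, 0, 0, 0, 0, 0, 0, 0, 0, 0, 0, 0, 0, 0, 0, 0, 0, 0, 0, 0, 0, 0, 0])

```text
clock: 14.4
tcp_pos: [0.53, 0.2255, 0.2363]
ee_rot: [0.001, 1.0, 0.0, 0.001]
force: [-3.6, -2.0, 17.6]
width: 0.0004
grasp_force: 8.6
```

Bottomed out at tip z 0.050 with 18 N. Lift and check.

Request:
jog_arm(increments=[0, 0, 0, 4, 0, 0, 0, 0, 0, 0, 8, 0, 0, 0, 0, 0, 0, 20, 0, 0, 0, 0, 0, 0, 40, 0, 0, 0, 0, 0, 0, 40, 0, 0, 0, 0, 0, -20, 30, 40, 0, 0, 0, 0, -20, 30, 20, 0, 0, 0, 0, -20, 30, 0, 0, 0, 0])

```text
$.increments: bad value
```

Request:
jog_arm(increments=[0, -20, 35, 0, 0, 0, 0, 0, -20, 35, 0, 0, 0, 0, 0, -20, 35, 0, 0, 0, 0, 0, -20, 35, 0, 0, 0, 0, 0, -20, 35, 0, 0, 0, 0, 0, -20, 35, 0, 0, 0, 0, 0, 0, 0, 0, 0, 0, 0, 0, 0, 0, 0, 0, 0, 0])

```text
clock: 15.2
tcp_pos: [0.4091, 0.4361, 0.2347]
ee_rot: [0.0, 1.0, 0.0, 0.0]
force: [-0.5, -0.6, -0.3]
width: 0.0006
grasp_force: 0.0
```

```bash
python3 -c "
from m import *
feet('top');feet('side');o=env.get_obs();print(o['tcp_pos'],o['force'])
im,_=env.grab_frame('side');cv2.imwrite('pics/side1.png',im[...,::-1])"
```

```text
top tag 0.9432 0.0436 mean 0.9431 0.0442 z 0.1551 0.035 0.034
top tag 0.5296 0.22425 mean 0.5295 0.2246 z 0.0496 0.025 0.032
top   pad 0.6064 0.22655 mean 0.6062 0.2266 z 0.0697 0.041 0.04
top tag 0.5086 -0.2238 mean 0.5092 -0.2242 z 0.0644 0.027 0.033
top   pad 0.58405 -0.239 mean 0.5837 -0.2388 z 0.0695 0.04 0.04
top tag 0.49615 0.0017 mean 0.5004 0.002 z 0.0647 0.025 0.033
top   pad 0.573 -0.0085 mean 0.5728 -0.0086 z 0.0697 0.04 0.04
side tag 0.9392 0.03925 mean 0.9352 0.0359 z 0.1515 0.027 0.03
side tag 0.5302 0.22315 mean 0.5294 0.2208 z 0.0497 0.025 0.031
side   pad 0.6074 0.2252 mean 0.6071 0.224 z 0.0698 0.043 0.042
side tag 0.49565 -0.0005 mean 0.4951 -0.002 z 0.0647 0.027 0.035
side   pad 0.57275 -0.0089 mean 0.571 -0.0119 z 0.0698 0.042 0.045
side tag 0.5068 -0.2265 mean 0.5069 -0.2283 z 0.0648 0.026 0.034
side   pad 0.58285 -0.23975 mean 0.5819 -0.2422 z 0.0697 0.04 0.043
[0.41056881 0.43417194 0.23475581] [-0.08227271  0.75411892  0.13325455]
```

View pics/side1.png

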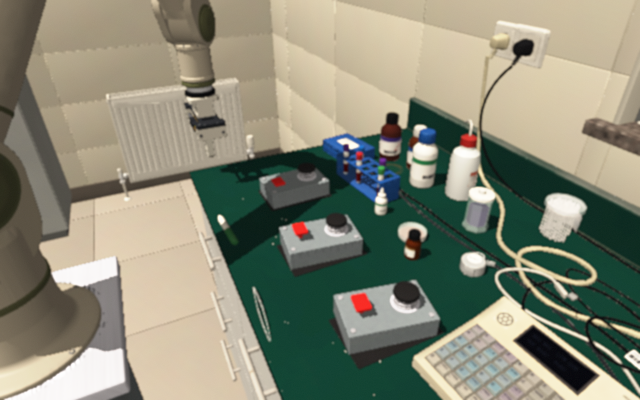

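The lift call was refused because I miscounted its rows, so the next call slid the fingertips sideways off the tag. The new measurements show the left foot moved less than about 1 mm. Its tag is at 0.0496 m (fully down), the other two tags are up, all pads are up, and the arm is clear.

```bash
python3 -c "
from station import env
print(env.hand_in())"
```

```text
the job is handed in; nothing more can be done
None
```

I pressed the pads left to right, found the left foot softest (about 4 N against 9–11 N), pushed its tag fully down, left the other two up and handed in at about 15 s; a refused lift call made the fingertips slide sideways off that tag, moving the foot no more than about 1 mm.

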